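# Uncover an etched antenna sample and lift it with board tongs

## Task

Lift the clear dust cover off the sample stand, set it down level on the two narrow rails of its cover rest, in the middle, and let it go. Then take up the sprung board tongs, close their rubber tips on the edges of the small antenna board lying on the stand - the board must never be touched by the robot's own fingers or arm - and lift it off. Finish while still holding the tongs, with the board gripped between the tips, roughly level, at rest and at least 6 cm above where it lay; leave the cover on its rest and the things lying about where they are.

Things in the scene. Friction and masses are not known exactly. Their poses are not given: they have to be found in the camera images.
- stand: Fixed sample stand: base disc 104 mm across, column, square stage 110 x 110 mm with its top 78 mm above the bench; origin on the bench under its middle, +x pointing away from the robot within 20 degrees. On the stage a white block, 24 (x) x 20 (y) mm, 26 mm high; the board lies on it and overhangs it, so tongs coming from the stand's -x side pass on both sides of the block.
- board_rest (a point): Middle of the top of the white block, 104 mm above the bench; axes as the stand's.
- cover: Clear square dust cover, 90 x 90 mm, 50 mm high, walls 3 mm, open below, 120 g, standing on the stage over the board. Origin in the middle of its lower rim: 78 mm above the bench at the start, 46 mm when it stands on the rails; z up. Lift it 45 mm straight up to clear the board, and carry it over the clear lid of the blue parts case, which stands open on the right, up to 180 mm above the bench.
- cover_knob (a point): Middle of the cover's round black knob, 66 mm above the cover's rim: the part to grip is 22 mm across and 15 mm high, its top 10 mm above this point; the cover's flat top is 16 mm below this point.
- rest_top (a point): Fixed cover rest: a grey foot plate 84 (x) x 130 (y) mm with two upright rails along its y axis, each 9 mm wide and 122 mm long with a black rubber top edge, 56 mm apart between centres. This point lies midway between the rails at the height of their tops, 46 mm above the bench.
- tongs: Board tongs, 80 g, lying on the bench: blue bow at the back, two steel legs with blue finger grips and black rubber tips. Origin midway between the grips, on the underside. +x points along the tongs to the tips, y is the line along which they are squeezed, z up. They reach 105 mm back and 117 mm forward of the origin; relaxed, the tips are 90 mm wide over all.
- tongs_grip (a point): Midway between the two blue grips, half-way up, 14 mm above the bench as the tongs lie. The grips are flat outside, 40 mm long (along the tongs), 28 mm high, and 49 mm over their outsides when relaxed. The balance point lies within 15 mm of here. Axes as the tongs'.
- tongs_tips (a point): Midway between the two rubber tips, 103 mm ahead of tongs_grip along the tongs and at the same height. Each tip's flat inner face is 26 mm long (along the tongs) and 16 mm high. The gap between the tips is 71 mm when relaxed.
- tongs_left (a joint): How far each leg is squeezed in, rad (both move alike). 0: relaxed, tips 71 mm apart, 49 mm over the grips. 0.045: 53 and 41 mm, good for carrying them open. 0.083: 39 and 34 mm, tips and grips parallel, as when closed on the board. 0.165: stop, tips nearly shut. The legs spring open with about 3.5 N on each grip at 0, 6 N at 0.045, 8 N at 0.083; a grip of 20 to 40 N closes them firmly on the board.
- sample: Small antenna board, 12 g: brown board 37 (x) x 39 (y) mm, 2 mm thick, with a brass connector 10 mm wide and 8 mm high that sticks out 12 mm beyond the edge on its -x side (towards the robot). Origin on the underside, z up (up to 3 degrees off, as the board lies flat on the block). The side edges to grip are 39 mm apart along y.
- sample_center (a point): Middle of the brown board (6 mm from the sample's origin along its +x), half-way up its thickness: 105 to 106 mm above the bench as it lies on the white block. The tips close on the side edges with this point between them.
- solder_spool: Bystander: black solder spool, 54 mm across, 40 mm high, standing near the bench's front edge. Leave alone.
- attenuator: Bystander: black finned attenuator, 20 x 58 x 20 mm, lying right of the stand. Leave alone.
- torque_wrench: Bystander: small blue and silver wrench, 147 mm long, lying left of the stand. Leave alone.
- adapter_1: Bystander: brass coaxial adapter, 28 mm long, 10 mm thick, lying right of the stand and behind it. Leave alone.

How it is judged:
On the way, in this order (a step that is already met when the one before it is completed fails the run):
1. the cover stands level on both rails, in the middle, let go (horizontal distance between cover and rest_top below 0.02 m and height (world z) of cover between 0.042 and 0.051 m and angle between cover's own z axis and vertical below 0.06 rad and contact force between the fingers and cover below 0.1 N and linear speed of cover below 0.02 m/s), for 0.3 s.
2. the tongs are lifted in the fingers, the board still lying on its block (height (world z) of tongs_grip above 0.05 m and contact force between the fingers and tongs above 1 N and horizontal distance between sample_center and board_rest below 0.02 m and height (world z) of sample_center below 0.112 m), for 0.2 s.
3. the tongs close on the board while it lies on the block (contact force between tongs and sample above 1 N and distance between tongs_tips and sample_center below 0.022 m and horizontal distance between sample_center and board_rest below 0.02 m and height (world z) of sample_center below 0.112 m), for 0.1 s.
At the end, for the whole second after the job is handed in: Fingers hold the tongs, tongs hold the board (middle within 22 mm of the tips' middle) over 60 mm above where it lay, tilted under 20 deg, still, touching nothing else; the cover stands let go on the rails, level within 3.5 deg, within 20 mm of the middle (height (world z) of sample_center above 0.166 m and angle between sample's own z axis and vertical below 0.35 rad and linear speed of sample below 0.03 m/s and contact force between tongs and sample above 1 N and contact force between the fingers and tongs above 2 N and distance between tongs_tips and sample_center below 0.022 m and contact force between each of sample, tongs and stand below 0.05 N and height (world z) of tongs_grip above 0.1 m and horizontal distance between cover and rest_top below 0.02 m and height (world z) of cover between 0.042 and 0.051 m and angle between cover's own z axis and vertical below 0.06 rad and contact force between the fingers and cover below 0.1 N); the arm keeps its last pose, push and grip.
It fails at once if the robot's fingers or arm touch the board (contact force between any of the fingers, the arm and sample above 0.2 N).
It fails at once if a bystander is pushed more than 2 cm (distance of any of solder_spool, attenuator, torque_wrench, adapter_1 from where it was at the start of the episode above 0.02 m).
It also fails if it takes over 58 s, if anything falls off the work surface, if the arm or the gripper's body presses on something with over 40 N, if the wrist force passes 120 N, or if a joint passes its speed limit or range.

## Robot

A 6-joint arm with a two-finger parallel gripper is mounted at the origin on a cart in front of the work surface, level with it; the furniture and walls round the work are solid. World frame = base frame: x ahead of the robot, y to its left, z up, the work surface at z = 0. Lengths are in m, angles in rad, forces in N, time in s.
With the tool pointing down it reaches from about 0.325 to 0.9 m from the base axis. Payload 6.1 kg.
Tool frame: the origin (TCP) lies between the finger pads; the fingertips stand robot.finger_overhang ahead of it and the grasp point (between the pads) lies 5 mm behind it (robot.finger_overhang is the distance from the TCP to the fingertips, in m); z points along the fingers, y is the direction in which the jaws open and shut (so a half turn about z gives the same grasp; the last joint's range is limited). The gripper opens to 87 mm and grips with 3 to 60 N. Pads are 19 mm wide; open, the fingers measure 117 mm over their backs; the gripper's body (75 mm by 190 mm) begins 51 mm behind the grasp point.
Start: joints at [-0.126, 0.22, 1.526, -0, 1.395, -0.126], TCP at [0.625, -0, 0.237] pointing down, gripper open.
Joint ranges: [-2.98, 2.98], [-0.91, 2.08], [0.09, 2.57], [-1.24, 4.39], [0.2, 2.65], [-2.68, 2.68]. Speed limits (rad/s): [2.57, 2.57, 3.01, 3.14, 3.14, 3.14].

## Interface

Orientations are given as a unit quaternion [x, y, z, w].
In Python, from station import robot, cams, hand_in, spotter gives the robot as it stands.
- The arm moves only by the shell command python3 -m handwheel 'ROWS' [OPENING] [FORCE]. ROWS is JSON, a list of rows, each a list of 6 numbers: the shift along the tool's x, y, z in cm, then the turn, a rotation vector about the tool's x, y, z in degrees. In form: [[dx, dy, dz, rx, ry, rz], ...]. A call has 1 to 20 rows; each row is the pose to reach, as a shift and turn from the pose commanded when the call began, along the tool's axes at that moment; what a row does not reach only later rows make up. A row lasts 1/10 s, in which the tool goes at most 50 mm and 8.59 degrees, less where a joint would pass 70% of its speed; a pose out of reach is approached as far as the arm can. A call with a gripper value outside its range is refused whole. OPENING is the finger opening in cm, from 0 to 8.7, set as the call begins (- or left out, the last holds). The fingers move at their own pace and stop on an object; FORCE is the grip in N (left out, the last holds). Time passes only in rows, so rows that repeat a pose let the fingers close. It gives the time, the measured TCP pose, the force and the opening at its end, in the units of the state.
- robot.get_obs(): the state, without advancing time (a new reading comes with each control period).
- cams.camera(name): name is "scene" or "side" or "wrist"; returns (picture, depth): 480x640x3 uint8, red, green, blue; 480x640 float32, m along the optical axis (not along the pixel's ray), 0 where there is no reading.
- cams.camera_info(name): a dict with "fx", "fy", "cx", "cy" (pixels), "cam_to_world" (4x4, takes a point from camera to world coordinates). Camera axes: x right, y up, looking along -z (the intrinsics and any distortion apply to the point x, -y, -z); pixel columns grow to the right and rows downward; lengths in m; the calibration is good to about 2 mm. A picture is of the moment at which its call begins: read the wrist's pose just before it. camera_info takes no time and is no camera call; for the wrist camera it gives the pose at the moment of the call.
- hand_in(): hands the job in, once; it reports no verdict.
Trained networks look in the newest picture that a camera, given by its name, has taken for a name from the list of things; names that differ only in an ending like _2 or _b are one class to them, and where a whole thing is asked for, a point or a joint stands for the part that bears it (a point fixed in the world has none). Each returns a list of dicts, best first, with "score" (0 to 1); they miss things now and then, are a little off and sometimes report something else, mostly with a low value. They report only what shows in the picture. A call takes as long as a camera call.
- spotter.recognise(thing, camera): "location" ([x, y, z] in m, in the coordinates of the camera as it stood for that picture, good to about 4 mm: the middle of the surface that is visible of it).
- spotter.pinpoint(thing, camera): "location" ([x, y, z] in m, in the coordinates of the camera as it stood for that picture, good to about 4 mm: a listed point, or the origin of a listed thing).
The state is a dict: "time": time; "joints": joint angles; "dq": joint speeds; "tau": joint torques, N m; "eef_pos": TCP position; "tcp_rot": TCP orientation; "force": force on the tool from outside, world axes, zero at the start; "wrist_torque": the same for the moment, N m; "finger_gap": finger opening in m.
Only numpy, scipy, OpenCV 4.12 (cv2) and the standard library are available. Lean on these libraries where they do the work, as an engineer would, in place of code of your own. Each camera call takes 0.05 s, during which the arm holds its last target.

## Working session

There is one attempt and no reset: what is moved stays moved. The work goes in short steps, Python scripts to look and compute and a shell command to move; the robot and the scene stay as the last step left them, time stands still between calls to the robot, and variables do not carry over. Pictures are saved under pics/ and viewed, and the job is handed in when it is done.

```bash
ls; mkdir -p pics
cat > h.py <<'E'
import numpy as np, cv2
from station import robot, cams, hand_in, spotter
from scipy.spatial.transform import Rotation as R
def snap(n,f):
    p,d=cams.camera(n); cv2.imwrite('pics/'+f,p[:,:,::-1]); np.save('/tmp/d_'+n+'.npy',d); return p,d
def w(n,l):
    T=np.array(cams.camera_info(n)['cam_to_world']); return T[:3,:3]@np.array(l)+T[:3,3]
def px(n,p):
    i=cams.camera_info(n);T=np.linalg.inv(np.array(i['cam_to_world']));c=T[:3,:3]@np.array(p)+T[:3,3]
    return np.array([i['cx']+i['fx']*c[0]/-c[2], i['cy']-i['fy']*c[1]/-c[2]])
def unp(n,u,v,z=None,d=None):
    i=cams.camera_info(n);T=np.array(i['cam_to_world']);r=np.array([(u-i['cx'])/i['fx'],-(v-i['cy'])/i['fy'],-1.])
    rw=T[:3,:3]@r
    if d is not None: return T[:3,3]+rw*d
    return T[:3,3]+rw*(z-T[2,3])/rw[2]
def cloud(n,d):
    i=cams.camera_info(n);T=np.array(i['cam_to_world']);v,u=np.mgrid[:480,:640]
    P=np.stack([(u-i['cx'])/i['fx']*d,-(v-i['cy'])/i['fy']*d,-d],-1)
    return P@T[:3,:3].T+T[:3,3]
E
python3 - <<'E'
from h import *
np.set_printoptions(precision=4,suppress=True)
o=robot.get_obs(); print(o['eef_pos'],o['tcp_rot'],o['finger_gap'],robot.finger_overhang)
for n in ['scene','side','wrist']:
    snap(n,n+'0.png'); print(n,cams.camera_info(n))
E
```

```text
pics
[0.6244 0.0001 0.2354] [ 0.7071  0.7071 -0.0006 -0.0008] 0.08695260852840807 0.014
scene {'fx': 524.3248920582669, 'fy': 524.3248920582669, 'cx': 319.2837756533649, 'cy': 241.5245421684588, 'cam_to_world': array([[-0.9112,  0.198 , -0.3612,  0.177 ],
       [-0.4119, -0.4527,  0.7908,  0.8648],
       [-0.0069,  0.8694,  0.494 ,  0.6668],
       [ 0.    ,  0.    ,  0.    ,  1.    ]])}
side {'fx': 487.68836292986316, 'fy': 487.68836292986316, 'cx': 314.4432416843725, 'cy': 237.50569709824185, 'cam_to_world': array([[-0.2838, -0.7334,  0.6177,  1.2847],
       [ 0.9587, -0.2037,  0.1987,  0.225 ],
       [-0.0199,  0.6485,  0.7609,  1.0084],
       [ 0.    ,  0.    ,  0.    ,  1.    ]])}
wrist {'fx': 380.85976045477196, 'fy': 380.85976045477196, 'cx': 324.2320239460169, 'cy': 236.8941740827125, 'cam_to_world': array([[ 1.    , -0.0008,  0.0002,  0.6248],
       [ 0.0007,  0.9618,  0.2738,  0.0756],
       [-0.0004, -0.2738,  0.9618,  0.3847],
       [ 0.    ,  0.    ,  0.    ,  1.    ]])}
```

View pics/scene0.png

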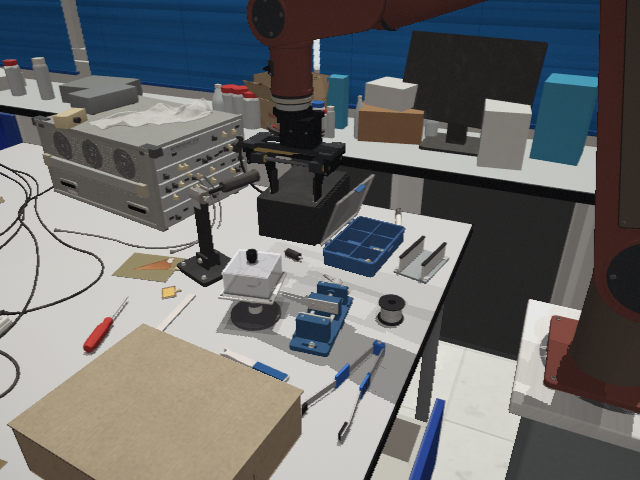

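View pics/side0.png

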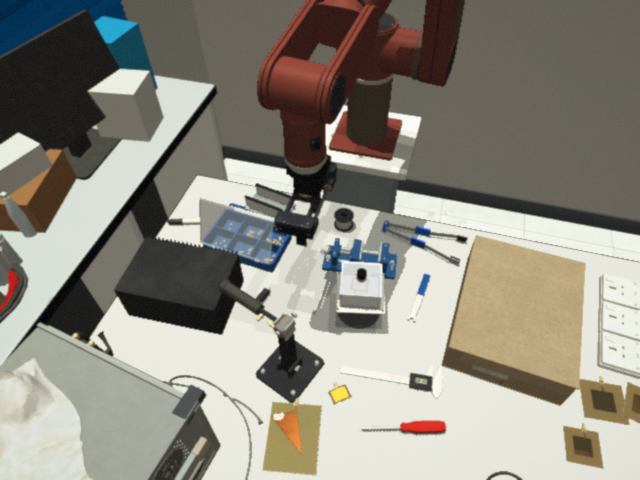

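View pics/wrist0.png

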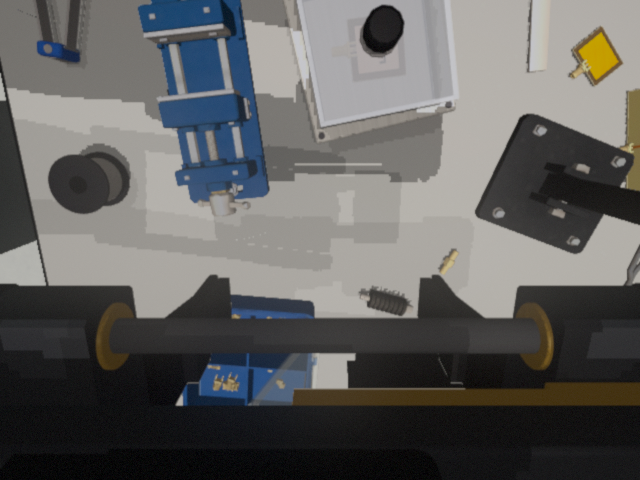

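Run:
```python
from h import *
np.set_printoptions(precision=4,suppress=True)
for n in ['scene','side']:
  for t in ['cover_knob','rest_top','tongs_grip','tongs_tips','tongs','sample_center','board_rest','stand','cover']:
    for r in spotter.pinpoint(t,n)[:2]:
      p=w(n,r['location']); print(n,t,round(r['score'],2),p,px(n,p))
print(robot.get_obs()['time'])
```

```text
scene cover_knob 0.95 [0.6594 0.1334 0.1436] [249.4395 256.1467]
scene rest_top 0.8 [ 0.3947 -0.1944  0.0437] [423.018  249.7051]
scene tongs_grip 0.69 [0.4037 0.2428 0.0166] [350.9776 381.4226]
scene tongs_grip 0.22 [0.5842 0.2656 0.0036] [253.1213 365.7242]
scene tongs 0.6 [0.3996 0.2426 0.0004] [353.0099 388.9891]
scene stand 0.78 [0.6619 0.1324 0.0013] [253.6464 314.6164]
scene cover 0.8 [0.6596 0.1264 0.0756] [253.6433 283.5544]
side cover_knob 0.56 [0.6568 0.1316 0.143 ] [362.9419 274.8758]
side rest_top 0.58 [ 0.3922 -0.1964  0.0429] [267.622  196.8086]
side tongs_grip 0.85 [0.4003 0.2418 0.0159] [422.184  236.9046]
side tongs_tips 0.74 [0.4202 0.339  0.0151] [458.533  250.3214]
side tongs 0.57 [0.3988 0.2333 0.0032] [418.4189 238.9198]
side board_rest 0.54 [0.4016 0.2397 0.0113] [421.1028 238.2178]
side stand 0.63 [ 0.6549  0.1255 -0.0018] [357.2687 309.1162]
side cover 0.6 [0.6553 0.1289 0.0788] [360.3608 290.6826]
1.05
```

Scene shows knob at (250,256), the rest at (423,258), tongs near (350,380), a blue vise at (322,315) between the stand and the robot. Side view agrees. Next I'll make a top-down height map.

Run:
```python
from h import *
np.set_printoptions(precision=4,suppress=True)
S=800 # px per m ; x 0.3..0.9 -> , y -0.35..0.45
img=np.zeros((int(.6*1000),int(.8*1000),3),np.uint8); H=np.full(img.shape[:2],-1.)
for n in ['scene','side']:
  d=np.load('/tmp/d_'+n+'.npy'); p=cv2.imread(f'pics/{n}0.png'); C=cloud(n,d)
  m=(d>0)&(C[...,2]<.2)&(C[...,2]>-.02)
  r=((.9-C[...,0])*1000).astype(int);c=((.45-C[...,1])*1000).astype(int)
  m&=(r>=1)&(r<598)&(c>=1)&(c<798)
  for rr,cc,z,col in zip(r[m],c[m],C[...,2][m],p[m]):
    s=H[rr-1:rr+2,cc-1:cc+2]; k=z>s; s[k]=z; img[rr-1:rr+2,cc-1:cc+2][k]=col
cv2.imwrite('pics/top0.png',img); 
h=np.clip((H+.02)/.2*255,0,255).astype(np.uint8); cv2.imwrite('pics/h0.png',cv2.applyColorMap(h,cv2.COLORMAP_JET)); np.save('/tmp/H.npy',H)
```

```text
(no output)
```

View pics/top0.png

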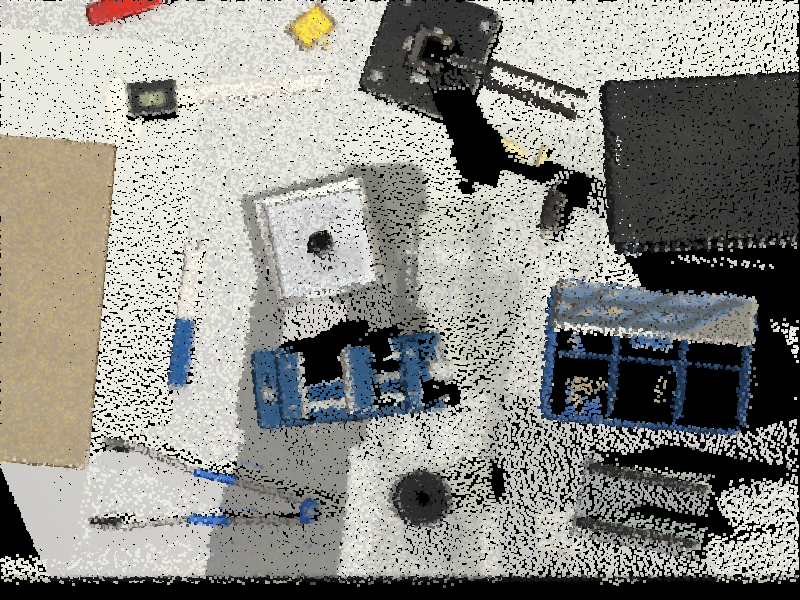

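View pics/h0.png

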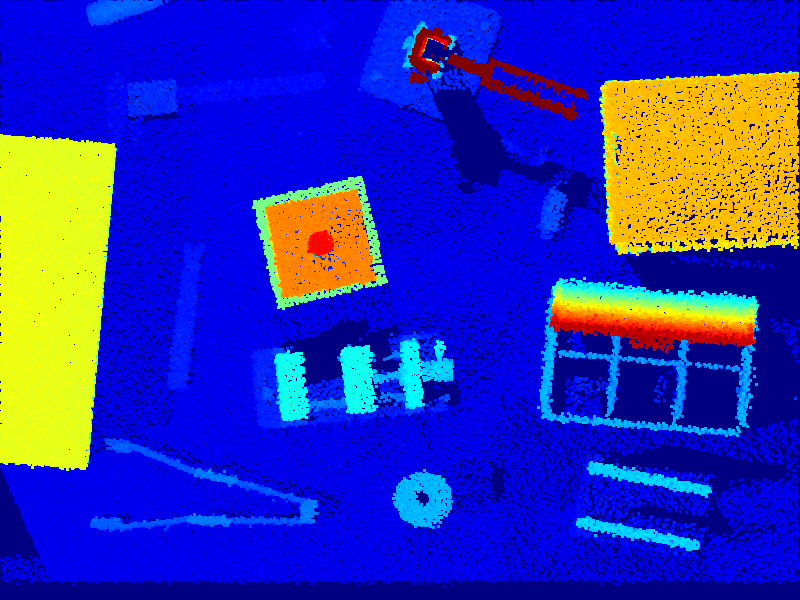

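The height map gives clear footprints (map x = 0.9−row/1000, y = 0.45−col/1000). Now I'll fit the rectangles and obstacle heights.

Run:
```python
from h import *
np.set_printoptions(precision=4,suppress=True)
cl={n:cloud(n,np.load('/tmp/d_'+n+'.npy')) for n in ['scene','side']}
def sel(n,x,y,z):
    C=cl[n].reshape(-1,3); m=np.ones(len(C),bool)
    for k,(a,b) in enumerate((x,y,z)): m&=(C[:,k]>a)&(C[:,k]<b)
    return C[m]
def rect(P): 
    r=cv2.minAreaRect((P[:,:2]*1000).astype(np.float32)); return np.array(r[0]),np.array(r[1]),r[2],len(P)
for n in cl:
  k=sel(n,(.62,.70),(.09,.17),(.150,.165)); print(n,'knob',k.mean(0),rect(k))
  c=sel(n,(.58,.74),(.05,.21),(.122,.134)); print('cover top',c.mean(0),rect(c))
  c=sel(n,(.56,.76),(.03,.23),(.072,.082)); print('stage',rect(c))
  for nm,x in (('all',(.33,.46)),):
    c=sel(n,x,(-.29,-.1),(.036,.055)); print('rails',rect(c),np.percentile(c[:,2],[50,95]))
  c=sel(n,(.34,.50),(.12,.38),(.015,.04)); print('tongs',rect(c),np.percentile(c[:,2],[50,95,99]))
  for a,b in ((.375,.39),(.39,.44)):pass
  c=sel(n,(.46,.59),(-.03,.21),(.02,.15)); print('vise',np.percentile(c[:,2],[90,99,100]),c.min(0),c.max(0))
  c=sel(n,(.45,.7),(-.35,-.08),(.06,.25)); print('lid',c.min(0),c.max(0))
  c=sel(n,(.7,.95),(-.3,.3),(.18,.5)); print('post',c.min(0),c.max(0))
  c=sel(n,(.6,.95),(-.3,.0),(.19,.21)); print('rod',c.min(0) if len(c) else 0)
```

```text
scene knob [0.6555 0.1318 0.1535] (array([656.086 , 130.0068]), array([20.4785, 21.893 ]), 83.55511474609375, 65)
cover top [0.652  0.1373 0.128 ] (array([656.9562, 129.7903]), array([91.6563, 95.2594]), 10.716514587402344, 1157)
stage (array([657.9095, 130.975 ]), array([110.0621, 111.7398]), 13.405386924743652, 521)
rails (array([ 393.9587, -193.2418]), array([122.2073,  65.9722]), 78.71408081054688, 323) [0.0455 0.0479]
tongs (array([435.9695, 248.9649]), array([123.3318, 260.4329]), 1.547417163848877, 1051) [0.0216 0.0329 0.0386]
vise [0.0581 0.0598 0.0611] [ 0.4768 -0.0016  0.0201] [0.5582 0.1849 0.0611]
lid [ 0.552  -0.3498  0.06  ] [ 0.6998 -0.1008  0.1731]
post [ 0.7    -0.1281  0.18  ] [0.8711 0.0415 0.3361]
rod [ 0.7809 -0.1281  0.1901]
side knob [0.6572 0.1278 0.1535] (array([656.9571, 127.985 ]), array([20.2371, 19.656 ]), 12.951895713806152, 72)
cover top [0.6599 0.1286 0.1281] (array([655.8469, 127.538 ]), array([92.7152, 89.6672]), 11.201263427734375, 1316)
stage (array([657.9293, 128.5441]), array([110.9606, 109.8456]), 13.824872016906738, 533)
rails (array([ 391.9904, -196.8482]), array([120.292 ,  72.4306]), 79.96357727050781, 312) [0.0456 0.0499]
tongs (array([434.3378, 241.6036]), array([129.3266, 241.9866]), 0.031126566231250763, 549) [0.0206 0.0295 0.033 ]
vise [0.0591 0.0614 0.063 ] [ 0.4804 -0.0026  0.0201] [0.5603 0.1835 0.063 ]
lid [ 0.5489 -0.3498  0.06  ] [ 0.7    -0.1046  0.1741]
post [ 0.7    -0.1369  0.1801] [0.8711 0.0368 0.3387]
rod [ 0.783  -0.1356  0.1901]
```

```bash
python3 -m handwheel '[[4,1,0,0,0,-4],[8,2,1.5,0,0,-8],[11,2.8,3.5,0,0,-11],[12.9,3.2,5,0,0,-11],[12.9,3.2,5,0,0,-11],[12.9,3.2,5,0,0,-11]]' 6 30
python3 - <<'E'
from h import *
np.set_printoptions(precision=4,suppress=True)
o=robot.get_obs(); print(o['eef_pos'],R.from_quat(o['tcp_rot']).as_matrix())
snap('wrist','w1.png')
for t in ['cover_knob','cover']:
    for r in spotter.pinpoint(t,'wrist')[:1]: print(t,r['score'],w('wrist',r['location']))
E
```

```text
time: 1.65
eef_pos: [0.6566, 0.1287, 0.1858]
tcp_rot: [0.636, 0.771, -0.001, -0.0]
force: [-0.1, -0.3, 0.3]
finger_gap: 0.0607
[0.6566 0.1287 0.1858] [[-0.1904  0.9817 -0.0015]
 [ 0.9817  0.1904 -0.0009]
 [-0.0005 -0.0017 -1.    ]]
cover_knob 0.65 [0.6568 0.1247 0.1486]
cover 0.6 [0.6621 0.1255 0.0806]
```

View pics/w1.png

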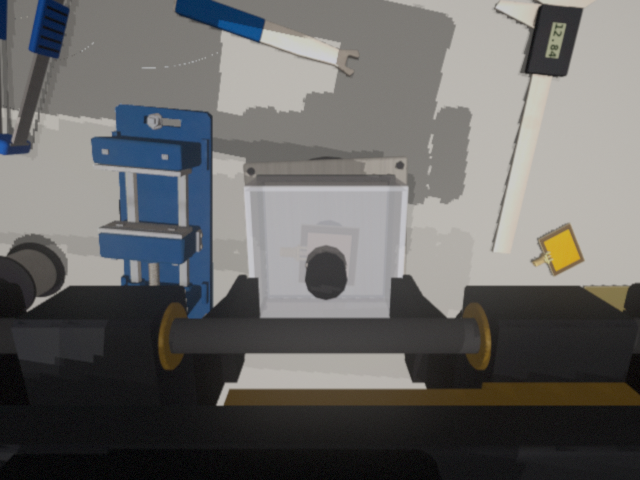

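The wrist view shows the knob at (325,272), midway between the fingers, with the jaws square to the cover. Descend and grip.

```bash
python3 -m handwheel '[[0,0,2,0,0,0],[0,0,3.5,0,0,0],[0,0,4,0,0,0],[0,0,4,0,0,0]]' 6 30; python3 -m handwheel '[[0,0,0,0,0,0],[0,0,0,0,0,0],[0,0,0,0,0,0],[0,0,0,0,0,0],[0,0,0,0,0,0],[0,0,0,0,0,0]]' 1 30; python3 -m handwheel '[[0,0,-0.5,0,0,0],[0,0,-1.5,0,0,0],[0,0,-3,0,0,0],[0,0,-5,0,0,0],[0,0,-5,0,0,0]]'
```

```text
time: 2.2
eef_pos: [0.6562, 0.1284, 0.1453]
tcp_rot: [0.636, 0.771, -0.001, -0.001]
force: [-0.1, 0.4, 0.0]
finger_gap: 0.0599
time: 2.8
eef_pos: [0.6571, 0.1291, 0.1467]
tcp_rot: [0.636, 0.772, 0.0, 0.0]
force: [-0.3, 0.2, 1.1]
finger_gap: 0.0214
time: 3.3
eef_pos: [0.6595, 0.1292, 0.2018]
tcp_rot: [0.636, 0.772, 0.003, 0.003]
force: [0.4, -1.3, -0.1]
finger_gap: 0.0206
```

```bash
python3 -m handwheel '[[0,0,-1.5,0,0,0],[0,0,-3.5,0,0,0],[0,0,-5.5,0,0,0],[0,0,-7,0,0,0],[-1,-1.2,-7,0,0,1],[-3,-3.6,-7,0,0,2],[-5,-6,-7,0,0,4],[-7.5,-9,-7,0,0,6],[-10,-12,-7,0,0,8],[-12.5,-15,-7,0,0,10],[-15,-18,-7,0,0,12],[-17.5,-21,-7,0,0,14],[-20,-24,-7,0,0,16],[-22.5,-27,-7,0,0,18],[-25,-29.5,-7,0,0,20],[-26.3,-31.4,-7,0,0,21.5],[-26.8,-32.1,-7,0,0,21.7],[-26.8,-32.1,-7,0,0,21.7],[-26.8,-32.1,-7,0,0,21.7]]'
python3 - <<'E'
from h import *
np.set_printoptions(precision=4,suppress=True)
o=robot.get_obs(); print(o['eef_pos'],R.from_quat(o['tcp_rot']).as_matrix())
for n in ('scene','side','wrist'):
  snap(n,n+'2.png')
  for t in ['cover_knob','rest_top','cover']:
    for r in spotter.pinpoint(t,n)[:1]: print(n,t,r['score'],w(n,r['location']))
E
```

```text
time: 5.2
eef_pos: [0.3935, -0.1948, 0.2666]
tcp_rot: [0.77, 0.638, 0.0, -0.0]
force: [0.2, 0.7, -1.9]
finger_gap: 0.0209
[ 0.3935 -0.1948  0.2666] [[ 0.1852  0.9827  0.0004]
 [ 0.9827 -0.1852  0.0005]
 [ 0.0005  0.0003 -1.    ]]
scene cover_knob 0.83 [ 0.3943 -0.1914  0.2643]
scene rest_top 0.91 [ 0.3939 -0.1915  0.0455]
scene cover 0.79 [ 0.3958 -0.1973  0.1961]
side cover_knob 0.87 [ 0.3915 -0.1924  0.2636]
side rest_top 0.96 [ 0.3899 -0.1969  0.0446]
side cover 0.9 [ 0.3922 -0.1952  0.1975]
wrist cover_knob 0.75 [ 0.3902 -0.1947  0.2642]
wrist cover 0.7 [ 0.3953 -0.198   0.1977]
```

View pics/scene2.png

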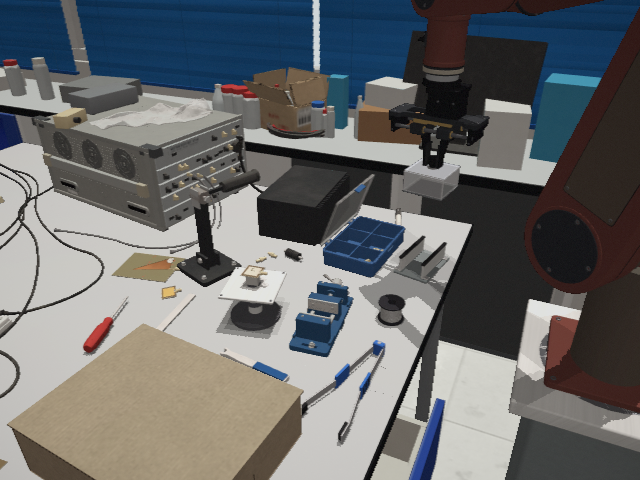

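View pics/wrist2.png

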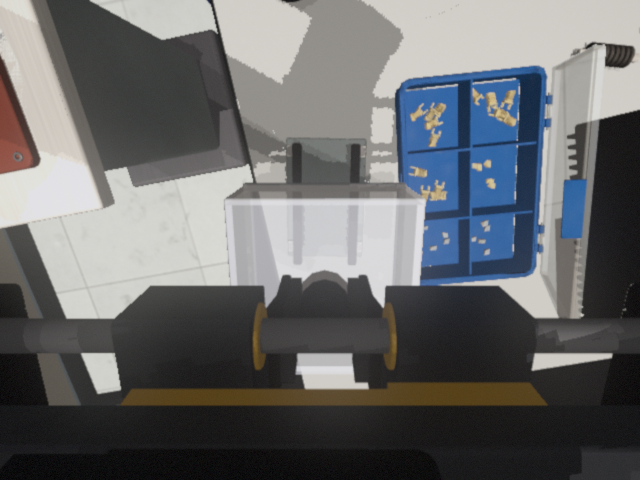

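View pics/side2.png

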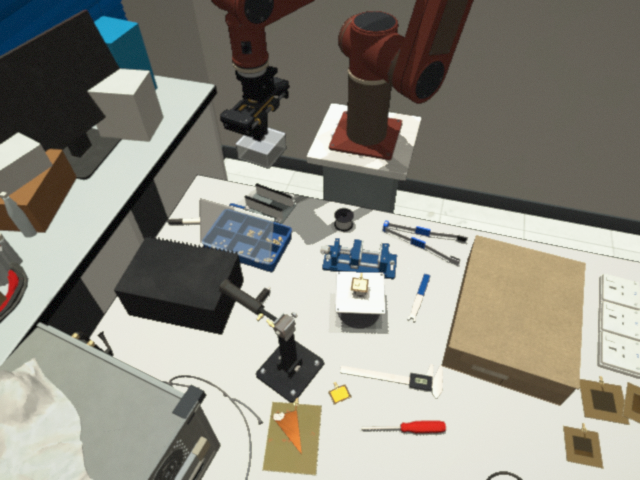

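Cover level and aligned over the rails (wrist view: rails at (297,205) and (355,205), centred under the cover). Lower it.

```bash
python3 -m handwheel '[[0,0,2,0,0,0],[0,0,5,0,0,0],[0,0,8.5,0,0,0],[0,0,11.5,0,0,0],[0,0,13.3,0,0,0],[0,0,14.3,0,0,0],[0,0,14.7,0,0,0],[0,0,14.9,0,0,0],[0,0,15,0,0,0],[0,0,15,0,0,0]]'
```

```text
time: 6.8
eef_pos: [0.3936, -0.1957, 0.1174]
tcp_rot: [0.77, 0.638, 0.0, 0.001]
force: [-0.1, -0.7, -0.9]
finger_gap: 0.0209
```

```bash
python3 -m handwheel '[[0,0,0.1,0,0,0],[0,0,0.2,0,0,0],[0,0,0.2,0,0,0],[0,0,0.25,0,0,0],[0,0,0.25,0,0,0]]'
```

```text
time: 7.3
eef_pos: [0.3932, -0.1954, 0.1146]
tcp_rot: [0.77, 0.638, 0.0, 0.0]
force: [-2.4, 1.0, 4.7]
finger_gap: 0.0206
```

Contact (+4.7 N up). Release, then rise.

```bash
python3 -m handwheel '[[0,0,0,0,0,0],[0,0,0,0,0,0],[0,0,0,0,0,0],[0,0,0,0,0,0]]' 4.5; python3 -m handwheel '[[0,0,-1,0,0,0],[0,0,-3,0,0,0],[0,0,-6,0,0,0],[0,0,-10,0,0,0],[0,0,-12,0,0,0],[0,0,-12,0,0,0]]'
python3 - <<'E'
from h import *
np.set_printoptions(precision=4,suppress=True)
o=robot.get_obs(); print(o['eef_pos'],R.from_quat(o['tcp_rot']).as_matrix())
for n in ('scene','side'):
  p,d=snap(n,n+'3.png')
  for t in ['cover','rest_top','sample_center','board_rest','sample','stand','tongs','tongs_grip','tongs_tips']:
    for r in spotter.pinpoint(t,n)[:1]: print(n,t,round(r['score'],2),w(n,r['location']))
  C=cloud(n,d).reshape(-1,3); 
  m=(C[:,0]>.32)&(C[:,0]<.47)&(C[:,1]>-.28)&(C[:,1]<-.1)&(C[:,2]>.085)&(C[:,2]<.102); Q=C[m]
  A=np.c_[Q[:,:2],np.ones(len(Q))]; s=np.linalg.lstsq(A,Q[:,2],rcond=None)[0]; print('plane',s, cv2.minAreaRect((Q[:,:2]*1000).astype(np.float32)),np.median(Q[:,2]))
  m=(abs(C[:,0]-.658)<.045)&(abs(C[:,1]-.13)<.045)&(C[:,2]>.098)&(C[:,2]<.12); Q=C[m]; print('board',len(Q),Q.mean(0),cv2.minAreaRect((Q[:,:2]*1000).astype(np.float32)))
E
```

```text
time: 7.7
eef_pos: [0.393, -0.1953, 0.1139]
tcp_rot: [0.77, 0.638, -0.0, -0.0]
force: [-0.9, 0.1, -0.9]
finger_gap: 0.0422
time: 8.3
eef_pos: [0.3949, -0.1967, 0.2386]
tcp_rot: [0.77, 0.638, 0.001, 0.004]
force: [-0.1, -0.7, -0.7]
finger_gap: 0.0451
[ 0.3949 -0.1967  0.2386] [[ 0.1857  0.9826  0.0063]
 [ 0.9826 -0.1856 -0.0047]
 [-0.0034  0.007  -1.    ]]
scene cover 0.93 [ 0.3943 -0.1971  0.0428]
scene rest_top 0.93 [ 0.3943 -0.1912  0.0454]
scene sample_center 0.65 [0.659  0.1307 0.1045]
scene board_rest 0.88 [0.6582 0.1288 0.1015]
scene sample 0.63 [0.652  0.1293 0.1077]
scene stand 0.94 [0.661  0.1323 0.0048]
scene tongs 0.76 [0.3995 0.2439 0.0016]
scene tongs_grip 0.68 [0.4031 0.2418 0.0151]
plane [ 0.0076 -0.0465  0.0836] ((393.28411865234375, -193.99781799316406), (96.49431610107422, 92.84053802490234), 79.6739501953125) 0.09617406034156228
board 239 [0.6558 0.1287 0.1062] ((652.9415893554688, 126.72418212890625), (49.942684173583984, 42.86114501953125), 2.9337499141693115)
side cover 0.71 [ 0.3914 -0.1942  0.0453]
side rest_top 0.94 [ 0.3871 -0.1964  0.0436]
side sample_center 0.78 [0.6601 0.1229 0.1087]
side board_rest 0.61 [0.658  0.1275 0.1075]
side sample 0.8 [0.6496 0.126  0.1066]
side stand 0.81 [0.657  0.1298 0.0038]
side tongs 0.88 [ 0.3977  0.233  -0.001 ]
side tongs_grip 0.73 [0.4012 0.2391 0.0142]
side tongs_tips 0.72 [0.4164 0.3363 0.014 ]
plane [-0.0287 -0.0116  0.1052] ((391.10955810546875, -196.85975646972656), (94.29180145263672, 96.74308776855469), 80.68017578125) 0.09649561639869886
board 256 [0.6565 0.1256 0.1063] ((651.7472534179688, 125.083984375), (50.14982223510742, 38.444026947021484), 6.379471778869629)
```

View pics/scene3.png

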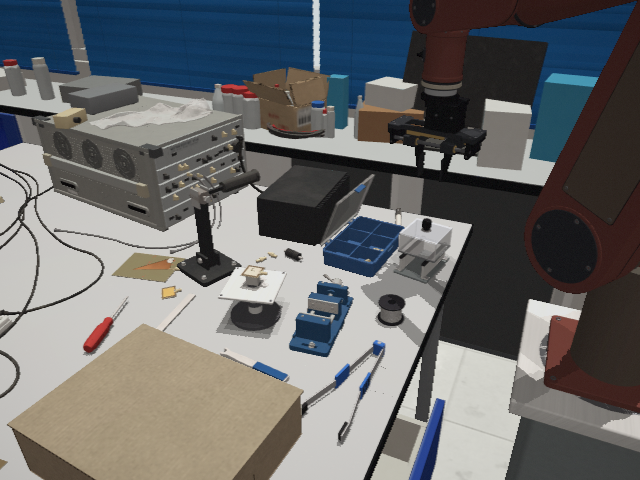

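Cover stands centred on the rails (top plane fit is level to the noise, centre within 3 mm, clear of the fingers). Now the board from above with the wrist camera, gripper opened to 7 cm on the way.

```bash
python3 -m handwheel '[[1.5,1,0,0,0,-1],[4,2.7,0,0,0,-2],[7,4.8,0,0,0,-4],[10,6.8,0,0,0,-5],[13,8.9,0,0,0,-6],[16,11,0,0,0,-7],[19,13,0,0,0,-8],[22,15,0,0,0,-9],[24.5,16.7,0,0,0,-10],[26,17.7,0,0,0,-10.7],[26.4,18,0,0,0,-10.7],[26.4,18,0,0,0,-10.7],[26.4,18,0,0,0,-10.7]]' 7.2 30
python3 - <<'E'
from h import *
np.set_printoptions(precision=4,suppress=True)
o=robot.get_obs(); print(o['eef_pos'],R.from_quat(o['tcp_rot']).as_matrix())
n='wrist'
p,d=snap(n,n+'4.png')
cv2.imwrite('pics/crop4.png',cv2.resize(p[20:220,230:490,::-1],None,fx=3,fy=3,interpolation=cv2.INTER_CUBIC))
for t in ['sample_center','sample','tongs_grip','tongs_tips']:
    for r in spotter.pinpoint(t,n)[:1]: print(n,t,round(r['score'],2),w(n,r['location']))
C=cloud(n,d).reshape(-1,3)
m=(abs(C[:,0]-.658)<.045)&(abs(C[:,1]-.13)<.045)&(C[:,2]>.099)&(C[:,2]<.12); Q=C[m]; print('board',len(Q),Q.mean(0),cv2.minAreaRect((Q[:,:2]*1000).astype(np.float32)))
m=(abs(C[:,0]-.658)<.085)&(abs(C[:,1]-.13)<.085)&(C[:,2]>.07)&(C[:,2]<.085); Q=C[m]; print('stage',len(Q),Q.mean(0),cv2.minAreaRect((Q[:,:2]*1000).astype(np.float32)))
E
```

```text
time: 10.6
eef_pos: [0.6184, 0.03, 0.2338]
tcp_rot: [0.707, 0.707, -0.0, -0.0]
force: [-0.6, -0.5, 0.2]
finger_gap: 0.0719
[0.6184 0.03   0.2338] [[ 0.0007  1.     -0.0007]
 [ 1.     -0.0007 -0.0003]
 [-0.0003 -0.0007 -1.    ]]
wrist sample_center 0.83 [0.6589 0.125  0.1069]
wrist sample 0.75 [0.6531 0.1254 0.1073]
board 3456 [0.6586 0.128  0.1073] ((654.0841674804688, 127.0702896118164), (48.66084289550781, 39.03367614746094), 7.310577869415283)
stage 19127 [0.6588 0.1334 0.0792] ((659.8206787109375, 130.47865295410156), (110.32347106933594, 110.56390380859375), 13.300583839416504)
```

View pics/wrist4.png

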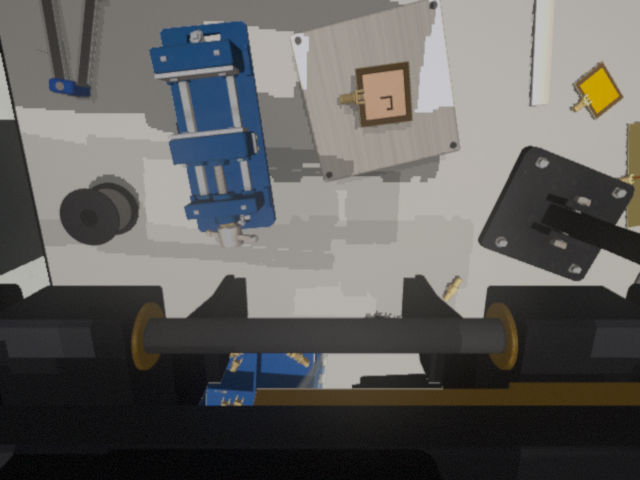

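View pics/crop4.png

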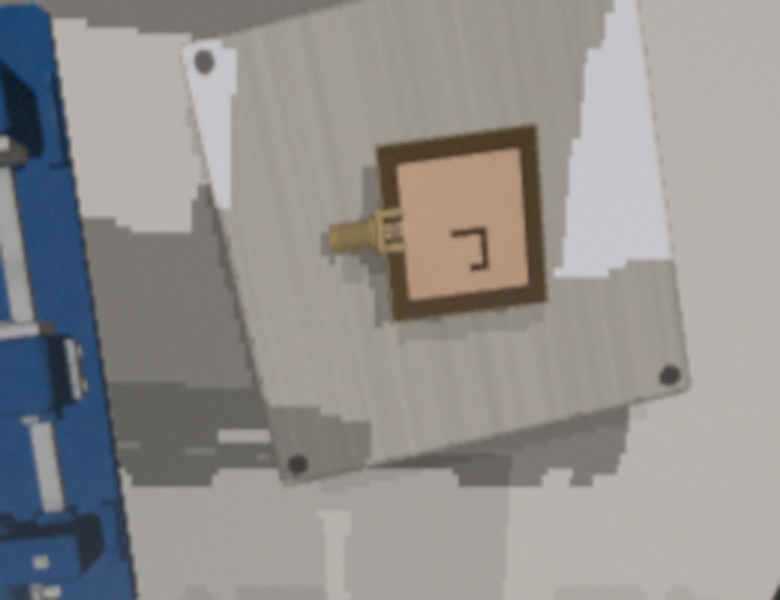

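Board corners in the crop: (377,147), (536,125), (547,300), (393,320); connector at the left, yaw ≈ 7.5°.

Run:
```python
from h import *
np.set_printoptions(precision=4,suppress=True)
c=[unp('wrist',u/3+230-.33,v/3+20-.33,z=.1065) for u,v in ((377,147),(536,125),(547,300),(393,320))]
c=np.array(c);print(c,c.mean(0)); 
for i in range(4): print(np.linalg.norm(c[i]-c[i-1]))
e=c[1]-c[0]+c[2]-c[3]; print(np.degrees(np.arctan2(e[1],e[0])))
```

```text
[[0.64   0.144  0.1065]
 [0.6754 0.1486 0.1065]
 [0.6801 0.1113 0.1065]
 [0.6446 0.1069 0.1065]] [0.66   0.1277 0.1065]
0.0374497016384255
0.03559948716890102
0.03756253828806361
0.035836195624424465
7.203067097685215
```

```bash
python3 -m handwheel '[[1.5,-1.5,0,0,0,1],[4,-4,0,0,0,2],[7,-7,0,0,0,4],[10,-10,0,0,0,6],[13,-13,0,0,0,8],[16,-16.3,1,0,0,10],[18.5,-19,3,0,0,10],[20.3,-20.8,5,0,0,10],[21.1,-21.6,6.5,0,0,10],[21.1,-21.6,7,0,0,10],[21.1,-21.6,7,0,0,10]]' 7.2 30
python3 - <<'E'
from h import *
np.set_printoptions(precision=4,suppress=True)
o=robot.get_obs(); print(o['eef_pos'],R.from_quat(o['tcp_rot']).as_matrix())
n='wrist'
p,d=snap(n,n+'5.png')
for t in ['tongs','tongs_grip','tongs_tips']:
    for r in spotter.pinpoint(t,n)[:1]: print(n,t,round(r['score'],2),w(n,r['location']))
E
```

```text
time: 11.95
eef_pos: [0.4028, 0.2412, 0.1637]
tcp_rot: [0.766, 0.643, -0.0, 0.0]
force: [0.5, -0.3, -0.4]
finger_gap: 0.0717
[0.4028 0.2412 0.1637] [[ 0.1733  0.9849 -0.0005]
 [ 0.9849 -0.1733 -0.0006]
 [-0.0007 -0.0004 -1.    ]]
```

View pics/wrist5.png

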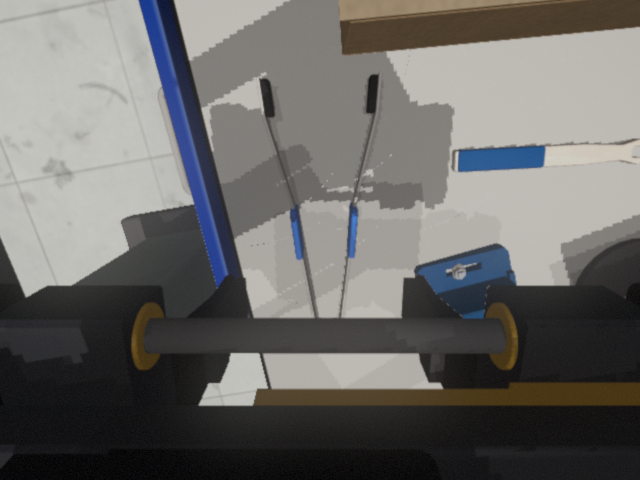

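Tongs seen symmetric: grip tops near (297,233)/(352,231), tips (267,97)/(373,94), centred between the fingers.

Run:
```python
from h import *
np.set_printoptions(precision=4,suppress=True)
q=[(297,233),(352,231),(267,97),(373,94)]
d=np.load('/tmp/d_wrist.npy')
zs=[.028,.028,.022,.022]
P=np.array([unp('wrist',u,v,z=z) for (u,v),z in zip(q,zs)])
print(P)
for i in range(2):
  a=P[2*i+1]-P[2*i]; print('mid',P[2*i:2*i+2].mean(0),'sep',np.linalg.norm(a),'yaw',np.degrees(np.arctan2(a[1],a[0]))+90)
a=P[2:].mean(0)-P[:2].mean(0); print(np.linalg.norm(a),np.degrees(np.arctan2(a[1],a[0])))
# blue grip extent
p=cv2.imread('pics/wrist5.png').astype(int); C=cloud('wrist',d)
m=(p[...,0]>p[...,2]+60)&(C[...,2]>.018)&(C[...,2]<.035)&(C[...,1]>.2)&(C[...,1]<.28)&(C[...,0]<.45)&(C[...,0]>.37)
Q=C[m]; print(len(Q),Q.mean(0),cv2.minAreaRect((Q[:,:2]*1000).astype(np.float32)),Q[:,2].max())
L=Q[Q[:,0]<.403];M=Q[Q[:,0]>=.403]; print(L.min(0),L.max(0),M.min(0),M.max(0))
```

```text
[[0.3835 0.2423 0.028 ]
 [0.4259 0.2364 0.028 ]
 [0.3812 0.3444 0.022 ]
 [0.4568 0.3331 0.022 ]]
mid [0.4047 0.2394 0.028 ] sep 0.04283153398700662 yaw 82.07491538566407
mid [0.419  0.3388 0.022 ] sep 0.07650357467745149 yaw 81.5009897991184
0.10060478067311786 81.82173951798474
470 [0.406  0.2359 0.03  ] ((404.3926086425781, 237.17098999023438), (36.353397369384766, 50.04262161254883), 80.79715728759766) 0.03236513764447574
[0.3795 0.2224 0.0281] [0.3852 0.2542 0.0318] [0.4204 0.2158 0.0273] [0.4314 0.2515 0.0324]
```

```bash
python3 -m handwheel '[[-0.1,0.1,1,0,0,-1],[-0.2,0.2,4,0,0,-1.7],[-0.2,0.2,8,0,0,-1.7],[-0.2,0.2,11,0,0,-1.7],[-0.2,0.2,13,0,0,-1.7],[-0.2,0.2,13.5,0,0,-1.7],[-0.2,0.2,13.5,0,0,-1.7]]' 7.2 30
```

```text
time: 12.85
eef_pos: [0.4041, 0.2389, 0.0283]
tcp_rot: [0.756, 0.654, -0.001, -0.0]
force: [0.6, 0.4, 0.2]
finger_gap: 0.0721
```

```bash
python3 -m handwheel '[[0,0,0.6,0,0,0],[0,0,1.1,0,0,0],[0,0,1.1,0,0,0]]' 7.2 30;  python3 -m handwheel '[[0,0,0,0,0,0],[0,0,0,0,0,0],[0,0,0,0,0,0],[0,0,0,0,0,0],[0,0,0,0,0,0]]' 4.1 30
```

```text
time: 13.15
eef_pos: [0.4047, 0.2394, 0.0181]
tcp_rot: [0.756, 0.654, 0.0, 0.0]
force: [-0.5, -0.0, -0.1]
finger_gap: 0.0719
time: 13.65
eef_pos: [0.4047, 0.2395, 0.0183]
tcp_rot: [0.756, 0.654, 0.0, 0.0]
force: [-0.3, 0.0, 1.9]
finger_gap: 0.0435
```

```bash
python3 -m handwheel '[[0,0,0,0,0,0],[0,0,0,0,0,0],[0,0,0,0,0,0]]'; python3 -m handwheel '[[0,0,-0.5,0,0,0],[0,0,-1.5,0,0,0],[0,0,-3,0,0,0],[0,0,-5,0,0,0],[0,0,-7,0,0,0],[0,0,-9,0,0,0],[0,0,-11,0,0,0],[0,0,-12,0,0,0],[0,0,-12,0,0,0]]'
python3 - <<'E'
from h import *
np.set_printoptions(precision=4,suppress=True)
o=robot.get_obs(); print(o['eef_pos'],R.from_quat(o['tcp_rot']).as_matrix())
for n in ('wrist','side','scene'):
  p,d=snap(n,n+'6.png')
  for t in ['tongs','tongs_grip','tongs_tips','sample_center']:
    for r in spotter.pinpoint(t,n)[:1]: print(n,t,round(r['score'],2),w(n,r['location']))
E
```

```text
time: 13.95
eef_pos: [0.4048, 0.2395, 0.0183]
tcp_rot: [0.756, 0.654, 0.0, 0.0]
force: [-0.1, 0.8, 3.7]
finger_gap: 0.0411
time: 14.85
eef_pos: [0.4057, 0.2398, 0.1399]
tcp_rot: [0.756, 0.654, 0.002, 0.001]
force: [0.4, 0.6, -1.4]
finger_gap: 0.0412
[0.4057 0.2398 0.1399] [[ 0.1443  0.9895  0.0035]
 [ 0.9895 -0.1443  0.0013]
 [ 0.0017  0.0032 -1.    ]]
side tongs 0.91 [0.3987 0.2323 0.12  ]
side tongs_grip 0.85 [0.4021 0.2398 0.1312]
side tongs_tips 0.57 [0.421  0.3374 0.1318]
side sample_center 0.56 [0.6595 0.1222 0.1083]
scene tongs 0.74 [0.4062 0.2391 0.1197]
scene tongs_grip 0.62 [0.4055 0.2404 0.1332]
scene tongs_tips 0.76 [0.4207 0.3397 0.135 ]
scene sample_center 0.56 [0.6579 0.1281 0.0997]
```

View pics/wrist6.png

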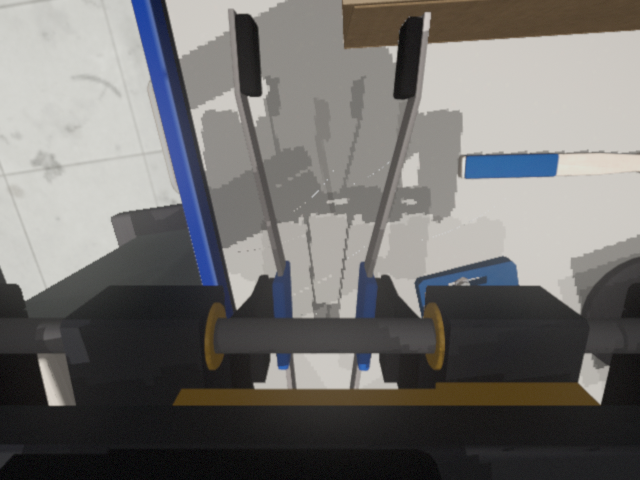

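View pics/side6.png

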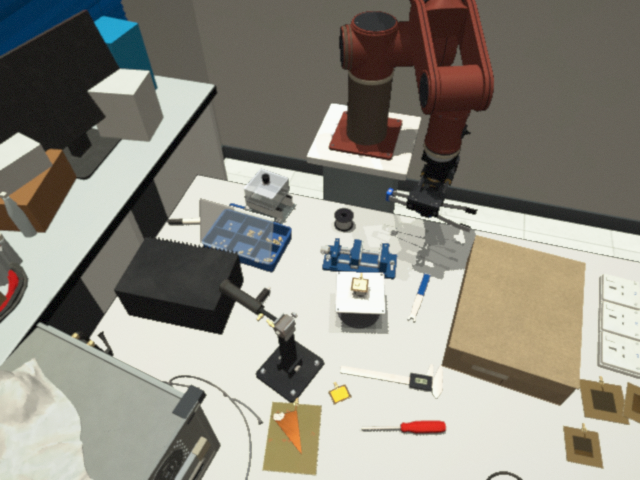

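View pics/scene6.png

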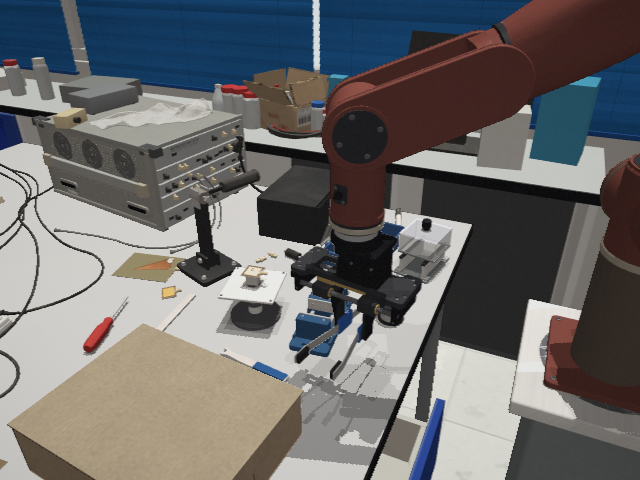

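Run:
```python
from h import *
np.set_printoptions(precision=4,suppress=True)
o=robot.get_obs(); T=R.from_quat(o['tcp_rot']).as_matrix(); t=o['eef_pos']
d=np.load('/tmp/d_wrist.npy'); C=cloud('wrist',d); p=cv2.imread('pics/wrist6.png').astype(int)
L=(C-t)@T
m=(L[...,0]>.05)&(L[...,0]<.16)&(abs(L[...,1])<.06)&(L[...,2]<.03)&(d>0)
dark=p.max(-1)<60
for s in (-1,1):
  Q=L[m&dark&(L[...,1]*s>0)&(L[...,0]>.085)]; print('tip',len(Q),Q.mean(0),np.percentile(Q,[2,98],axis=0))
  Q=L[m&(L[...,1]*s>0)]
  for a in np.arange(.06,.13,.01):
    q=Q[(Q[:,0]>a)&(Q[:,0]<a+.01)]; 
    if len(q): print(round(a,3),np.median(q,0),q[:,2].min())
b=(p[...,0]>p[...,2]+60)&(abs(L[...,1])<.04)&(L[...,0]>-.02)&(L[...,2]<.02)&(d>0)
Q=L[b];print('grip',len(Q),Q.min(0),Q.max(0),np.median(Q[:,2]))
```

```text
tip 1669 [ 0.1002 -0.0265 -0.0032] [[ 0.0879 -0.0299 -0.0059]
 [ 0.1119 -0.0241  0.0057]]
0.06 [ 0.065  -0.0261 -0.0027] -0.005140023804075943
0.07 [ 0.075  -0.028  -0.0025] -0.005207696373054241
0.08 [ 0.0871 -0.0292 -0.003 ] -0.0061986419200080085
0.09 [ 0.0951 -0.027  -0.0041] -0.006967813042009321
0.1 [ 0.1051 -0.0273 -0.0041] -0.007198492001323765
0.11 [ 0.1118 -0.0283 -0.004 ] -0.006663843453026302
tip 1716 [ 0.0993  0.0295 -0.0028] [[ 0.087   0.0271 -0.006 ]
 [ 0.1113  0.033   0.0075]]
0.06 [ 0.065   0.0285 -0.0024] -0.005132034807633679
0.07 [ 0.075   0.0308 -0.0027] -0.005380433686595352
0.08 [ 0.0868  0.0319 -0.0033] -0.006421123895243613
0.09 [ 0.0951  0.0301 -0.0041] -0.007471832735801536
0.1 [ 0.1051  0.0306 -0.0041] -0.007481856856483021
0.11 [ 0.1113  0.032  -0.0039] -0.006151139127594747
grip 57 [-0.02   -0.0294 -0.0628] [ 0.0388  0.0187 -0.0092] -0.010814698323572555
```

```bash
python3 -m handwheel '[[0,0,-1,0,0,1],[-0.3,0.3,-2,0,0,4],[-1,1,-2.5,0,0,9],[-1.8,2,-2.5,0,0,15],[-2.7,3,-2.5,0,0,21],[-3.6,4,-2.5,0,0,27],[-4.5,5,-2.5,0,0,33],[-5.5,6,-2.5,0,0,39],[-6.5,7,-2.5,0,0,45],[-7.5,8,-2.5,0,0,51],[-8.5,9.2,-2.5,0,0,57],[-9.5,10.3,-2.5,0,0,63],[-10.4,11.3,-2.5,0,0,69],[-11,12,-2.5,0,0,73],[-11.3,12.3,-2.5,0,0,74.5],[-11.3,12.3,-2.5,0,0,74.5],[-11.3,12.3,-2.5,0,0,74.5]]'
python3 - <<'E'
from h import *
np.set_printoptions(precision=4,suppress=True)
o=robot.get_obs(); T=R.from_quat(o['tcp_rot']).as_matrix(); t=np.array(o['eef_pos']); print(t,T)
n='wrist'
p,d=snap(n,n+'7.png')
for t_ in ['tongs_tips','sample_center']:
    for r in spotter.pinpoint(t_,n)[:1]: print(n,t_,round(r['score'],2),w(n,r['location']))
C=cloud('wrist',d); L=(C-t)@T; p=p.astype(int)
m=(L[...,0]>.085)&(L[...,0]<.16)&(abs(L[...,1])<.06)&(L[...,2]<.012)&(d>0)&(p.max(-1)<60)
for s in (-1,1):
  Q=L[m&(L[...,1]*s>0)]; print('tip',len(Q),Q.mean(0))
Q=C[(abs(C[...,0]-.658)<.045)&(abs(C[...,1]-.13)<.045)&(C[...,2]>.099)&(C[...,2]<.12)]; print('board',len(Q),Q.mean(0),cv2.minAreaRect((Q[:,:2]*1000).astype(np.float32)))
E
```

```text
time: 17.3
eef_pos: [0.5098, 0.11, 0.1632]
tcp_rot: [0.998, 0.063, -0.0, -0.0]
force: [-1.3, 0.8, -0.9]
finger_gap: 0.0414
[0.5098 0.11   0.1632] [[ 0.992   0.1265 -0.    ]
 [ 0.1265 -0.992   0.0002]
 [-0.     -0.0002 -1.    ]]
tip 1481 [ 0.1004 -0.0273 -0.0032]
tip 1659 [ 0.0989  0.0287 -0.0028]
board 875 [0.6387 0.1254 0.1077] ((636.1663208007812, 124.80321502685547), (14.752098083496094, 38.88898849487305), 7.681867599487305)
```

View pics/wrist7.png

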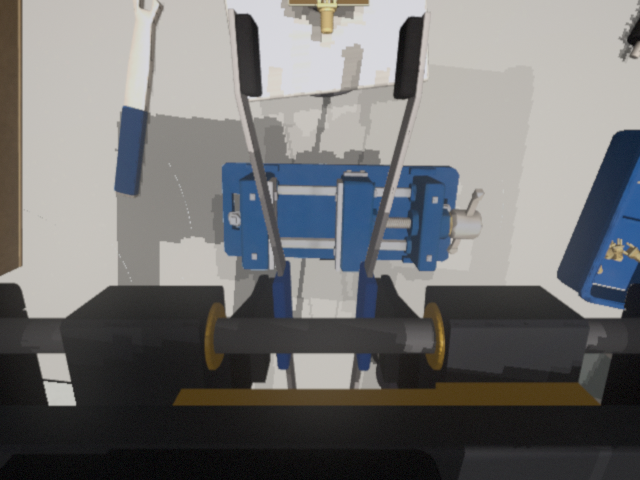

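The wrist view shows board near edge (289–367, 3), mid 328, and tips mid (248+409)/2 = 328: aligned. Down, then forward.

```bash
python3 -m handwheel '[[0,0,1,0,0,0],[0,0,2.5,0,0,0],[0,0,4,0,0,0],[0,0,5,0,0,0],[0,0,5.3,0,0,0],[0,0,5.3,0,0,0]]'
python3 - <<'E'
from h import *
np.set_printoptions(precision=4,suppress=True)
o=robot.get_obs(); T=R.from_quat(o['tcp_rot']).as_matrix(); t=np.array(o['eef_pos']); print(t)
n='wrist'
p,d=snap(n,n+'8.png')
C=cloud('wrist',d); L=(C-t)@T; p=p.astype(int)
m=(L[...,0]>.085)&(L[...,0]<.13)&(abs(L[...,1])<.06)&(L[...,2]<.012)&(d>0)&(p.max(-1)<60)
for s in (-1,1):
  Q=L[m&(L[...,1]*s>0)]; print('tip',len(Q),Q.mean(0),Q[:,2].min())
E
```

```text
time: 18.05
eef_pos: [0.5093, 0.1097, 0.109]
tcp_rot: [0.998, 0.063, -0.001, 0.0]
force: [0.2, -0.5, -0.8]
finger_gap: 0.041
[0.5093 0.1097 0.109 ]
tip 1476 [ 0.1011 -0.0271 -0.0043] -0.00798907460954678
tip 1688 [ 0.0996  0.0289 -0.0037] -0.007780283500778327
```

View pics/wrist8.png

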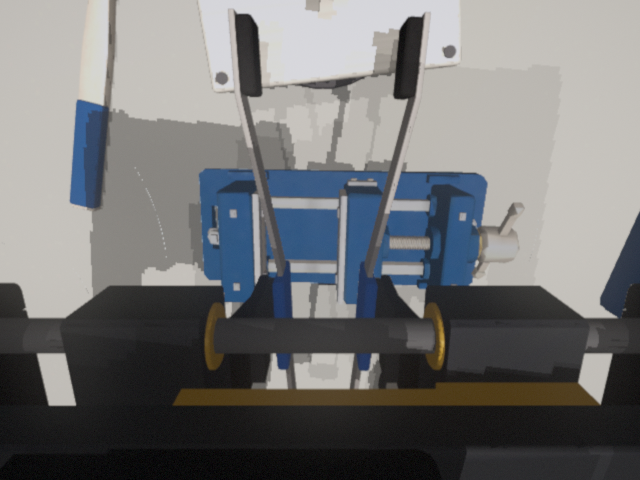

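```bash
python3 -m handwheel '[[0.5,0,0,0,0,0],[1.5,0,0,0,0,0],[2.5,0,0,0,0,0],[3.5,0,0,0,0,0],[4.5,0,0,0,0,0],[5.1,0,0,0,0,0],[5.1,0,0,0,0,0],[5.1,0,0,0,0,0]]'
python3 - <<'E'
from h import *
np.set_printoptions(precision=4,suppress=True)
n='wrist'
p,d=snap(n,n+'9.png')
cv2.imwrite('pics/crop9.png',cv2.resize(p[0:160,200:460,::-1],None,fx=3,fy=3,interpolation=cv2.INTER_CUBIC))
C=cloud(n,d)
Q=C[(abs(C[...,0]-.658)<.045)&(abs(C[...,1]-.13)<.018)&(C[...,2]>.099)&(C[...,2]<.12)]; print('board',len(Q),Q.mean(0),Q.min(0),Q.max(0))
for n in ('side','scene'):
  p,d=snap(n,n+'9.png')
  for t_ in ['tongs_tips','sample_center']:
    for r in spotter.pinpoint(t_,n)[:1]: print(n,t_,round(r['score'],2),w(n,r['location']))
p=cv2.imread('pics/side9.png'); cv2.imwrite('pics/crop9s.png',cv2.resize(p[210:350,280:460],None,fx=4,fy=4,interpolation=cv2.INTER_CUBIC))
E
```

```text
time: 18.9
eef_pos: [0.5603, 0.1162, 0.1097]
tcp_rot: [0.998, 0.063, -0.0, 0.0]
force: [-0.2, 0.2, -1.1]
finger_gap: 0.041
board 10992 [0.6587 0.1292 0.1069] [0.613  0.112  0.1009] [0.6794 0.148  0.112 ]
side sample_center 0.83 [0.656  0.1248 0.1105]
scene tongs_tips 0.84 [0.6606 0.1264 0.1097]
scene sample_center 0.64 [0.659  0.1285 0.1011]
```

View pics/crop9.png

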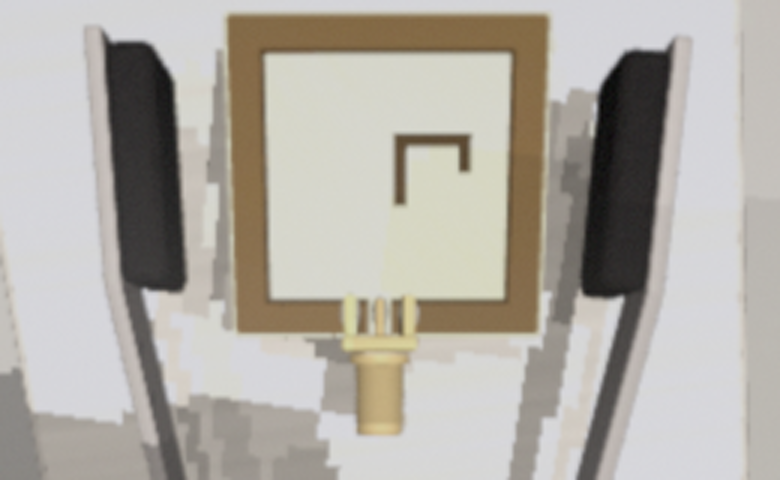

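View pics/crop9s.png

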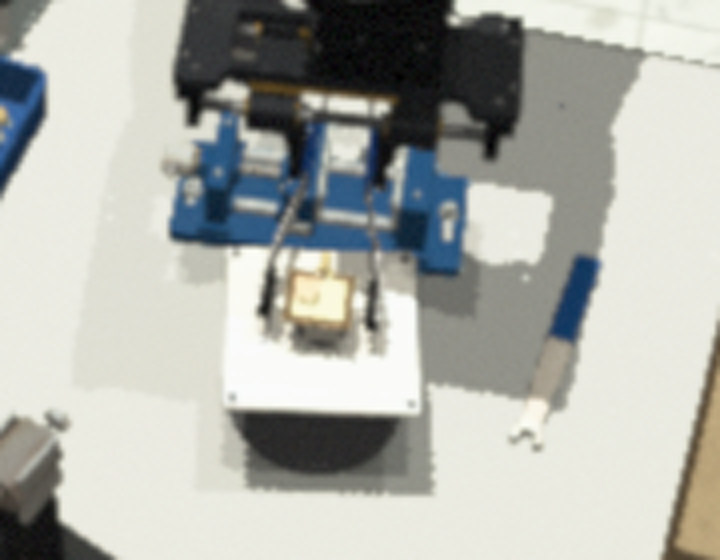

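Board is centred between the tips (crop gaps 50 vs 45 px, centres level at row ~170). Close.

```bash
python3 -m handwheel '[[0,0,0,0,0,0],[0,0,0,0,0,0],[0,0,0,0,0,0],[0,0,0,0,0,0],[0,0,0,0,0,0],[0,0,0,0,0,0],[0,0,0,0,0,0],[0,0,0,0,0,0]]' 2.6 35
python3 - <<'E'
from h import *
np.set_printoptions(precision=4,suppress=True)
n='wrist'
p,d=snap(n,n+'10.png')
cv2.imwrite('pics/crop10.png',cv2.resize(p[0:200,200:460,::-1],None,fx=3,fy=3,interpolation=cv2.INTER_CUBIC))
E
```

```text
time: 20.05
eef_pos: [0.5605, 0.1162, 0.1101]
tcp_rot: [0.998, 0.063, 0.0, -0.0]
force: [-0.0, 0.5, -0.9]
finger_gap: 0.0339
```

View pics/crop10.png

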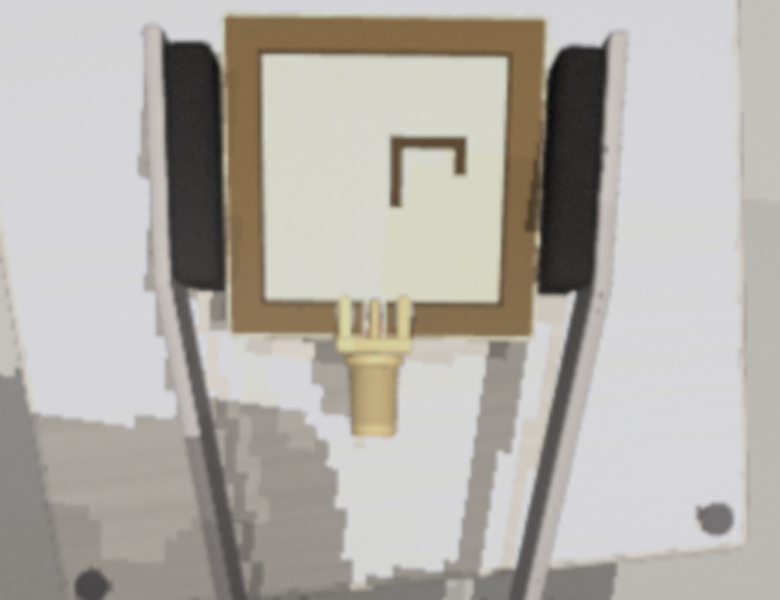

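Closed at 33.9 mm with both tips on the edges. Lift straight up about 10 cm.

```bash
python3 -m handwheel '[[0,0,-0.1,0,0,0],[0,0,-0.4,0,0,0],[0,0,-0.9,0,0,0],[0,0,-1.6,0,0,0],[0,0,-2.4,0,0,0],[0,0,-3.3,0,0,0],[0,0,-4.2,0,0,0],[0,0,-5.1,0,0,0],[0,0,-6,0,0,0],[0,0,-6.9,0,0,0],[0,0,-7.8,0,0,0],[0,0,-8.6,0,0,0],[0,0,-9.2,0,0,0],[0,0,-9.6,0,0,0],[0,0,-9.8,0,0,0],[0,0,-9.8,0,0,0],[0,0,-9.8,0,0,0],[0,0,-9.8,0,0,0],[0,0,-9.8,0,0,0]]'
python3 - <<'E'
from h import *
np.set_printoptions(precision=4,suppress=True)
for n in ('wrist','side','scene'):
  p,d=snap(n,n+'11.png')
  for t_ in ['tongs_tips','sample_center','cover','rest_top']:
    for r in spotter.pinpoint(t_,n)[:1]: print(n,t_,round(r['score'],2),w(n,r['location']))
  C=cloud(n,d); Q=C[(abs(C[...,0]-.66)<.015)&(abs(C[...,1]-.128)<.015)&(C[...,2]>.18)&(C[...,2]<.23)]
  if len(Q)>10:
    s=np.linalg.lstsq(np.c_[Q[:,:2],np.ones(len(Q))],Q[:,2],rcond=None)[0]; print(len(Q),Q.mean(0),'tilt',s[:2])
  Q=C[(abs(C[...,0]-.393)<.035)&(abs(C[...,1]+.195)<.035)&(C[...,2]>.09)&(C[...,2]<.102)]
  if len(Q)>10: print('cover top',np.median(Q[:,2]))
print(robot.get_obs()['time'],robot.get_obs()['finger_gap'])
E
```

```text
time: 22.0
eef_pos: [0.5603, 0.1161, 0.2076]
tcp_rot: [0.998, 0.063, -0.0, 0.0]
force: [-0.6, -0.1, -0.8]
finger_gap: 0.0339
wrist sample_center 0.9 [0.6588 0.127  0.2044]
7259 [0.6604 0.1281 0.2045] tilt [-0.0009 -0.0014]
side tongs_tips 0.52 [ 0.5802  0.267  -0.0019]
side sample_center 0.86 [0.6568 0.1257 0.2051]
side cover 0.61 [ 0.3907 -0.1942  0.0459]
side rest_top 0.65 [ 0.3871 -0.1949  0.0431]
165 [0.6603 0.1281 0.2041] tilt [ 0.0056 -0.005 ]
cover top 0.0968909605091322
scene tongs_tips 0.56 [0.6576 0.1275 0.2093]
scene sample_center 0.68 [0.6587 0.1287 0.1982]
scene cover 0.76 [ 0.3939 -0.1977  0.0449]
scene rest_top 0.85 [ 0.3938 -0.1919  0.0444]
85 [0.6599 0.1247 0.2043] tilt [-0.0013  0.0133]
cover top 0.09658237240252981
22.75 0.0338469922868356
```

View pics/wrist11.png

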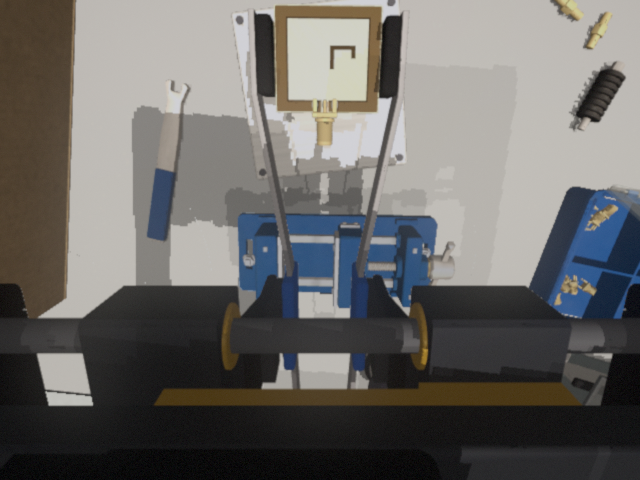

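View pics/scene11.png

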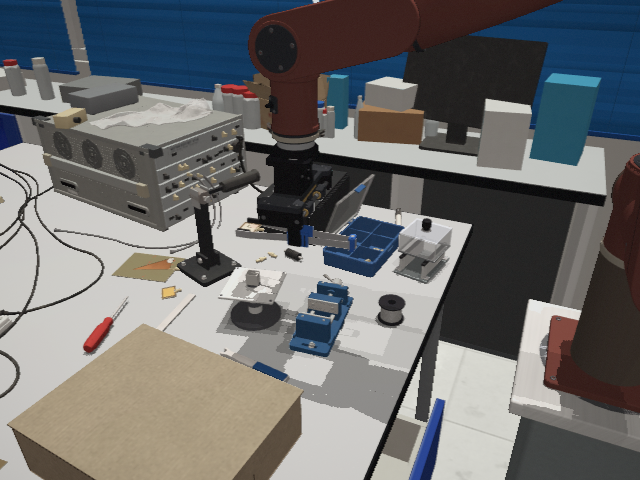

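The wrist view shows the board level between the tips (275–382, 5–112). Its top is at z 0.2045, and the block is bare in the scene view at (253,280). The cover stands on its rest at (425,240). Handing in.

```bash
python3 -c "
from station import hand_in
print(hand_in())"
```

```text
the job is handed in; nothing more can be done
None
```

I handed the job in at about 22.8 s of the 58 s allowed. `hand_in()` reports no verdict, so the results below rest on my own last checks.

**Cover:** It was carried over the parts case and let go on the rest. It stands level and within a few millimetres of the middle. Its top reads 96.6–96.9 mm above the bench, against 96 mm expected.

**Tongs and board:** The tongs were taken up at 41 mm over the grips. They were brought to the board from the stand's -x side, aligned with its 7° turn, and closed on its side edges at 33.9 mm with 35 N. Then the board was lifted straight up.

**At the end:** The board is held between the tips with its top at 0.204 m, about 98 mm above where it lay. It is tilted under 1° and the gripper opening is steady. The bystanders in view show no sign of having moved, but I did not measure them.

**Readings that disagreed:** In the last pictures, the network misplaced the tongs tips once, in the side view at about (0.58, 0.27, 0). The scene and wrist views contradict that, so I discarded it. The scene view also put the board about 6 mm lower than the depth data did. Either height is well above the limit.

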